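Seat the keyed polishing mandrel in the bench polisher and hold it home

ROBOT

A 7-joint arm with a two-finger parallel gripper is mounted at the origin on the work surface. World frame = base frame: x ahead of the robot, y to its left, z up, the work surface at z = 0. Lengths are in m, angles in rad, forces in N, time in s.
With the tool pointing down it reaches from about 0.425 to 1.025 m from the base axis. Payload 9.4 kg.
Tool frame: the origin (TCP) lies between the finger pads; the fingertips stand 14 mm ahead of it and the grasp point (between the pads) lies 5 mm behind it (bot.tip_extent is the distance from the TCP to the fingertips, in m); z points along the fingers, y is the line along which they close (so a half turn about z gives the same grasp; the last joint's range is limited). The gripper opens to 85 mm and grips with 20 to 120 N. Pads are 22 mm wide; open, the fingers measure 114 mm over their backs; the gripper's body (76 mm by 85 mm) begins 54 mm behind the grasp point. The pads swing forward as they close: fully open they stand 13 mm farther back than shut.
Start: joints at [-1.195, 0.599, -0.003, 1.599, 0.002, 0.943, -0.08], TCP at [0.317, 0.652, 0.245] pointing down, gripper open.
Joint ranges: [-2.57, 2.57], [-0.35, 1.97], [-1.29, 1.29], [0.11, 2.56], [-1.05, 4.19], [0.11, 1.86], [-2.63, 2.63]. Speed limits (rad/s): [2.22, 2.22, 3.01, 3.01, 3.14, 3.14, 3.14].

INTERFACE

Orientations are given as a unit quaternion [w, x, y, z].
In Python, from cell import bot gives the robot as it stands.
- The arm moves only by the shell command python3 -m jog 'ROWS' [OPENING] [FORCE]. ROWS is text: rows parted by semicolons, each of 4 numbers parted by spaces: the shift along the tool's x, y, z in m, then the turn about the tool's z in degrees. In form: x y z turn; .... A call has 1 to 8 rows; each row shifts and turns the commanded pose from where the row before left it, along the tool's axes as they then stand; what a row does not reach is not made up. A row lasts 1/8 s, in which the tool goes at most 62.5 mm and 10.7 degrees, less where a joint would pass 70% of its speed; a pose out of reach is approached as far as the arm can. A call with a gripper value outside its range is refused whole. OPENING is the finger opening in m, from 0 to 0.0854, set as the call begins (- or left out, the last holds). The fingers move at their own pace and stop on an object; FORCE is the grip in N (left out, the last holds). Time passes only in rows, so rows that do not move let the fingers close. It gives the time, the measured TCP pose, the force, the opening and the grip force at its end, in the units of the state.
- bot.observe(): the state, without advancing time (a new reading comes with each control period).
- bot.grab_frame(name): name is "side" or "top" or "wrist"; returns the picture (384x512x3 uint8, blue, green, red); there is no depth.
- bot.get_calibration(name): a dict with "mtx" (3x3 intrinsics, pixels), "R" (3x3) and "t" (3): a world point X has camera coordinates R X + t; the wrist camera has in their place "tool_from_camera" (4x4, takes a point from camera to tool coordinates, whose origin is the TCP and whose axes are the flange's). Camera axes: x right, y down, z forward; pixel columns grow to the right and rows downward; lengths in m; the calibration is good to about 2 mm. A picture is of the moment at which its call begins: read the wrist's pose just before it. get_calibration takes no time and is no camera call.
- bot.job_done(): hands the job in; it is judged then, once.
The state is a dict: "clock": time; "joints": joint angles; "joint_vel": joint speeds; "joint_efforts": joint torques, N m; "position": TCP position; "tool_rot": TCP orientation; "contact_force": force on the tool from outside, world axes, zero at the start; "torque": the same for the moment, N m; "gripper_width": finger opening in m; "grasp_force": force on a finger pad.
Only numpy, scipy, OpenCV 4.12 (cv2) and the standard library are available. Lean on these libraries where they do the work, as an engineer would, in place of code of your own. Each camera call takes 0.05 s, during which the arm holds its last target. There are 200 camera calls.

TASK

Slide the square-headed polishing mandrel out through the open end of its slot in the fork rack, then put it into the upright hub of the bench polisher: turn it until its key drops into the keyway and keep pushing against the ejector spring until its flange is flat on the hub face. Finish while still gripping the mandrel and holding it pushed fully home, as for a colleague who is about to lock it. Leave the round-headed mandrel hanging in the rack and do not disturb the other things on the bench.

Things in the scene. Friction and masses are not known exactly. Their poses are not given: they have to be found in the camera images.
- mandrel: Square-headed steel mandrel, about 0.28 kg, upright in one of the rack's two slots (either one). Origin: centre of the shaft's foot; z up its axis. From the foot: round shaft 16 mm in diameter, z 0 to 40 mm, first 5 mm tapered from 11 mm; key on its +x side, 6 mm wide, out to 14 mm from the axis, z 12 to 38 mm; flange 32 mm in diameter, z 40 to 46; neck 12 mm in diameter, z 46 to 58; head.
- head (a point): Middle of the mandrel's square grip head, on its axis 76 mm above the foot; axes as the mandrel's. Head 26 by 26 mm, sides along x and y, z 58 to 94 mm above the foot: grasp it from above. On its top a dark rib, 4 mm wide, 3 mm tall, from the middle to the +x side, points the way of the key.
- flange (a point): Point on the mandrel's axis at the underside of its flange, 40 mm above the foot; axes as the mandrel's.
- round_mandrel: A like mandrel with a round head 26 mm in diameter, without key or rib, hanging in the rack's other slot, about 75 mm away. To be left there. Origin and heights as for the square-headed one.
- rack: White fork rack fixed to the bench, 160 mm (x) by 115 mm (y), 76 mm tall. Origin: on the bench under its middle, z up. Top plate z 70 to 76 mm; its two slots, 16 mm wide, run along y at x = -37.5 and +37.5 mm, open at the edge y = -50 mm (on the polisher's side), closed at y = +8 mm. Foot plate 8 mm thick, out to y = -55 mm.
- slots (a point): Middle of the slotted edge of the rack's top plate, upper side, 76 mm above the bench; axes as the rack's. A mandrel hangs with its head on the plate, foot 18 mm above the bench, flange 6 mm below the plate: it can rise only 6 mm and comes out only along the slot, to -y. It is clear when its axis is 18 mm or more beyond this edge.
- polisher: Bench polisher fixed to the bench, white housing 170 mm (x) by 200 mm (y), 68 mm tall, with the round hub upright on its middle. Origin: on the bench under its middle; the hub's axis is the vertical through it.
- hub_face (a point): Centre of the bore in the hub's top face, 120 mm above the bench; z up, x points to the keyway. Hub 62 mm in diameter, bore 18.4 mm in diameter. A brake of 2 N m keeps the hub from turning. Off the keyway, the key's lower end lands on the face with the flange 28 mm above it; it drops in when the mandrel's x points along this x within about 0.07 rad.
- keyway (a point): Middle of the keyway's mouth, in the hub face 13 mm from the bore's axis. The keyway is 7.8 mm wide, open at the top, reaches 16.5 mm from the axis and runs the bore's full depth (50 mm).
- plunger (a joint): Travel in m of the spring ejector at the bottom of the bore, 0 when free; its top is then 30 mm below the hub face. The mandrel's foot reaches it when the flange is 10 mm above the face and pushes it down 10 mm (0.010) when the flange lies on the face; that takes about 5 N at first and 11 N at the end, and it lifts the mandrel again if let go.
- sanding_block: Dark sanding block 50 by 75 by 26 mm lying on the bench, bystander; origin at the centre of its underside.
- mould: Small brass mould 50 by 40 by 18 mm, bystander; origin at the centre of its underside.
- jar: White jar, 64 mm in diameter, 85 mm tall, bystander; origin at the centre of its underside.
- cup: White cup, 72 mm in diameter, 80 mm tall, bystander; origin at the centre of its underside.
- wax_spatula: Spatula 170 mm long lying on the bench, bystander.
- plaster_model: Plaster model 60 by 55 by 34 mm, bystander; origin at the centre of its underside.
Mind the look-alikes: they are no part of the job. What is shaped like the mandrel but purple is not meant.

How it is judged:
On the way, in this order (a step that is already met when the one before it is completed fails the run):
1. the square-headed mandrel, gripped, is slid clear of the rack's slot (y of mandrel in the frame of rack below -0.064 m and contact force between the fingers and mandrel above 1 N), for 0.05 s.
2. the key is in the keyway: the shaft is in the bore and the flange is less than 22 mm above the hub face (z of flange in the frame of hub_face below 0.022 m and horizontal distance between flange and hub_face below 0.003 m and angle between the z axis of mandrel and the z axis of hub_face, either way round below 0.08 rad), for 0.05 s.
At the end, for the whole second after the job is handed in: The mandrel is gripped and held home at rest: flange within 2 mm of the hub face, centred within 3 mm, upright within 0.08 rad, key along the keyway within 0.15 rad, ejector down 7.8 mm or more; the round-headed mandrel has moved less than 25 mm (z of flange in the frame of hub_face between -0.003 and 0.002 m and horizontal distance between flange and hub_face below 0.003 m and angle between the z axis of mandrel and the z axis of hub_face, either way round below 0.08 rad and angle between the x axis of mandrel and the x axis of hub_face, either way round below 0.15 rad and value of joint plunger above 0.0078 m and contact force between the fingers and mandrel above 1 N and linear speed of mandrel below 0.02 m/s and distance of round_mandrel from where it was at the start of the episode below 0.025 m); the arm keeps its last pose, push and grip.
It fails at once if a bystander is moved more than 30 mm (distance of any of round_mandrel, sanding_block, mould, jar, cup, wax_spatula, plaster_model from where it was at the start of the episode above 0.03 m).
It also fails if it takes over 38 s, if anything falls off the work surface, if the arm or the gripper's body presses on something with over 40 N, if the wrist force passes 120 N, or if a joint passes its speed limit or range.

## Working session

There is one attempt and no reset: what is moved stays moved. The work goes in short steps, Python scripts to look and compute and a shell command to move; the robot and the scene stay as the last step left them, time stands still between calls to the robot, and variables do not carry over. Pictures are saved under pics/ and viewed, at most 10 in all, crops included, and the job is handed in when it is done.

```bash
ls; mkdir -p pics; python3 - <<'E'
from cell import bot
import cv2,numpy as np
s=bot.observe(); print(s['clock'],s['position'],s['tool_rot'],s['gripper_width'],s['contact_force'])
for n in("top","side"):
    cv2.imwrite(f'pics/{n}0.png',bot.grab_frame(n)); c=bot.get_calibration(n); print(n,c)
print(bot.get_calibration("wrist"))
a=cv2.imread('pics/top0.png');b=cv2.imread('pics/side0.png')
E
```

```text
pics
0.0 [0.31700545 0.65151762 0.24440833] [-9.51253131e-05  2.24457338e-01  9.74483601e-01 -7.78058445e-04] 0.08538265862028911 [ 0.2592055   0.2155522  -0.22841181]
top {'mtx': array([[373.27399801,   0.        , 256.58833157],
       [  0.        , 373.27399801, 194.38423148],
       [  0.        ,   0.        ,   1.        ]]), 'R': array([[-0.0072089 , -0.99992322, -0.01007932],
       [-0.99473861,  0.00820087, -0.10211678],
       [ 0.10219159,  0.00929014, -0.99472135]]), 't': array([-0.00323207,  0.62950645,  1.09587535])}
side {'mtx': array([[495.0208515 ,   0.        , 254.86278055],
       [  0.        , 495.0208515 , 192.40283925],
       [  0.        ,   0.        ,   1.        ]]), 'R': array([[-0.9887332 , -0.149323  ,  0.01045456],
       [-0.09814805,  0.59397788, -0.79847181],
       [ 0.11302042, -0.79050169, -0.60194142]]), 't': array([0.62444202, 0.12962894, 1.34341241])}
{'mtx': array([[328.57678815,   0.        , 250.39701983],
       [  0.        , 328.57678815, 192.79403681],
       [  0.        ,   0.        ,   1.        ]]), 'tool_from_camera': array([[ 3.06979197e-04, -9.50967765e-01, -3.09289857e-01,
         7.95878028e-02],
       [ 9.99999907e-01,  3.85562025e-04, -1.92951328e-04,
         9.56820658e-04],
       [ 3.02740917e-04, -3.09289769e-01,  9.50967795e-01,
        -1.29332867e-01],
       [ 0.00000000e+00,  0.00000000e+00,  0.00000000e+00,
         1.00000000e+00]])}
```

View pics/top0.png

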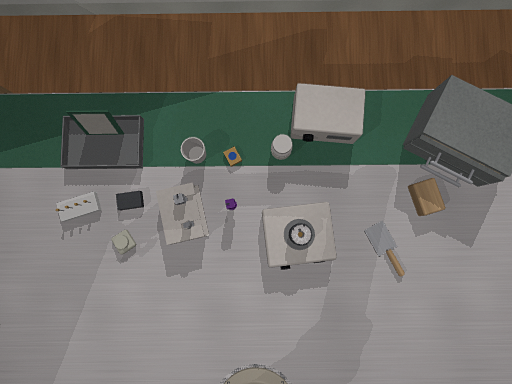

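View pics/side0.png

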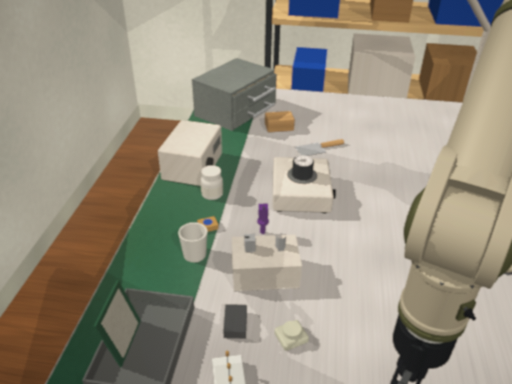

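The top view shows the rack at about (184,213) with two grey heads at (180,199) and (187,224). The purple look-alike is at (231,204) and the polisher hub at (300,234). Next I'll enlarge one close crop of the rack and hub.

```bash
python3 - <<'E'
import cv2,numpy as np
a=cv2.imread('pics/top0.png');b=cv2.imread('pics/side0.png')
r=lambda im,x,y,w,h,W,H:cv2.resize(im[y:y+h,x:x+w],(W,H),interpolation=cv2.INTER_CUBIC)
top=np.hstack([r(a,150,175,70,75,400,428),r(a,258,195,80,80,400,428)])
bot=np.hstack([r(b,225,225,80,34,400,170),r(b,265,145,80,34,400,170)])
cv2.imwrite('pics/crop1.png',np.vstack([top,bot]))
E
```

```text
(no output)
```

View pics/crop1.png

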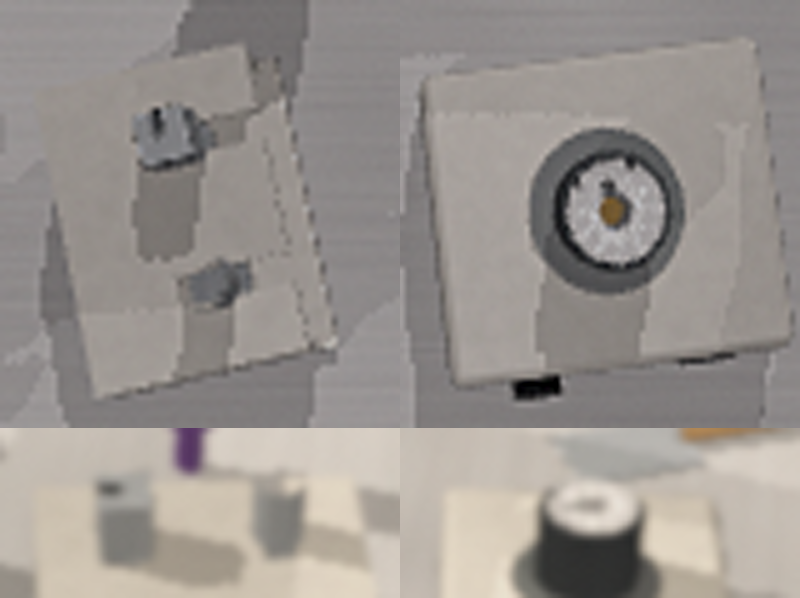

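The crop shows the square head with its dark rib at px (179.5,198.5). The round head is at (187,224) and has no rib. The hub, with its bore and keyway notch pointing roughly up in the image, is at (300.6,234.3). The candidates are the square head (179,199), the round head (187,224) and the purple one (231,204), and I choose the square head.

```bash
cat > h.py <<'E'
import numpy as np,cv2
from cell import bot
from scipy.spatial.transform import Rotation as Ro
def pose():
    s=bot.observe(); q=s['tool_rot']; return s,Ro.from_quat([q[1],q[2],q[3],q[0]]).as_matrix(),np.array(s['position'])
def ray(cal,R,p,px,z):
    d=np.linalg.solve(cal['mtx'],[px[0],px[1],1.])
    if 'R' in cal: o=-cal['R'].T@cal['t']; d=cal['R'].T@d
    else:
        T=cal['tool_from_camera']; o=p+R@T[:3,3]; d=R@T[:3,:3]@d
    return o+d*(z-o[2])/d[2]
def proj(cal,R,p,X):
    T=cal['tool_from_camera']; c=T[:3,:3].T@(R.T@(np.array(X)-p)-T[:3,3]); u=cal['mtx']@c; return u[:2]/u[2]
E
python3 - <<'E'
from h import *
c=bot.get_calibration('top')
for n,px,z in[('sq',(179.4,198.5),.112),('rnd',(188,224.5),.112),('hub',(300.6,234.3),.12),
 ('r1',(156.5,191),.076),('r2',(166.5,244.5),.076),('r3',(193,183),.076),('purple',(231,204),.09)]: print(n,ray(c,0,0,px,z).round(4))
s,R,p=pose();print(R.round(3))
E
```

```text
sq [0.6114 0.2081 0.112 ]
rnd [0.5384 0.1831 0.112 ]
hub [ 0.509  -0.1292  0.12  ]
r1 [0.6373 0.2832 0.076 ]
r2 [0.4824 0.2512 0.076 ]
r3 [0.6599 0.1768 0.076 ]
purple [0.5965 0.0648 0.09  ]
[[-0.899  0.437 -0.   ]
 [ 0.437  0.899 -0.001]
 [-0.    -0.001 -1.   ]]
```

```bash
python3 -m jog '-0.051 -0.03 0 0;-0.051 -0.03 0 0;-0.051 -0.03 0 0;-0.051 -0.03 0 0;-0.051 -0.03 0 0;-0.051 -0.03 0 0;-0.051 -0.03 0 0;-0.051 -0.03 0 0' 0.055; python3 -m jog '-0.05 -0.03 0 0;0 0 0 0;0 0 0 0'
python3 - <<'E'
from h import *
s,R,p=pose();im=bot.grab_frame('wrist');cv2.imwrite('pics/w1.png',im);np.savez('w1.npz',R=R,p=p)
print(s['clock'],p,np.round(s['joints'],3),R.round(3)[:,0]);cal=bot.get_calibration('wrist')
for X in[(.6114,.2081,.112),(.5384,.1831,.112)]:print(proj(cal,R,p,X))
E
```

```text
clock: 1.1
position: [0.5798, 0.2559, 0.2451]
tool_rot: [-0.0, 0.224, 0.975, -0.0]
contact_force: [0.3, 0.9, -0.2]
gripper_width: 0.0548
grasp_force: 0.0
clock: 1.48
position: [0.6106, 0.2089, 0.2449]
tool_rot: [-0.0, 0.225, 0.974, 0.0]
contact_force: [-0.6, 0.7, -0.0]
gripper_width: 0.0547
grasp_force: 0.0
1.475 [0.6106035  0.20890195 0.24492594] [-0.42   0.503  0.004  1.792 -0.003  0.847  0.703] [-0.899  0.438  0.001]
[248.8928911  187.63801402]
[179.35464741 120.90551705]
```

View pics/w1.png

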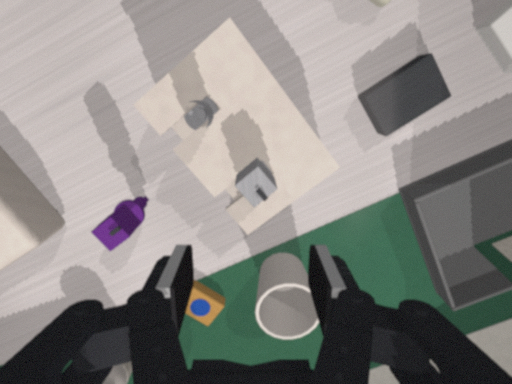

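The wrist view shows the square head with its rib at about (258,185), the round head at (200,113) and the purple one at (122,222). I'll segment the head, its rib and the rack edges here.

```bash
python3 - <<'E'
from h import *
im=cv2.imread('pics/w1.png')
c=cv2.resize(im[145:225,215:295],(560,560),interpolation=cv2.INTER_CUBIC);cv2.imwrite('pics/c2.png',c)
hsv=cv2.cvtColor(im,cv2.COLOR_BGR2HSV)
for y in range(158,206,2): print(y,' '.join('%3d'%v for v in im[y,230:282:2,2]))
E
```

```text
158 199 178 174 176 175 178 176 174 175 177 177 177 170 132 148 172 179 179 180 185 218 220 218 220 219 219
160 211 188 174 177 177 177 173 174 177 178 173 159 125 103 116 147 162 178 178 181 217 221 220 222 220 219
162 214 204 178 172 176 175 176 178 172 175 150 109  99 101 105 106 127 160 177 191 221 222 221 220 220 220
164 216 213 185 177 175 175 176 174 167 150 107 100  97 103 113 103 112 132 163 185 211 222 222 222 220 220
166 217 211 181 175 177 174 174 165 131 104  98 101 100 112 127 110 108 115 137 168 195 219 221 220 221 222
168 215 212 185 177 178 175 168 127  98 101  97 103 112 156 168 133 103 106 110 143 173 211 221 219 220 220
170 221 219 206 180 176 158 121  94 101 103 100 126 157 175 177 166 123 106 106 119 152 194 219 222 220 220
172 218 219 215 203 155 110  98  99 102 106 132 165 172 173 176 178 160 118 103 107 124 166 208 218 217 219
174 213 218 217 184 113 101  95  99 111 141 163 176 169 175 178 178 175 155 116 104 110 153 209 218 217 218
176 218 219 218 151  95  99 102 113 152 169 171 174 175 168 176 177 177 172 145 112 105 120 193 221 221 221
178 216 218 209 136 
[... 791 characters left out ...]
 127  77  73  81 135 170 176 176 184 203 215 217 217
194 196 205 207 190 161 156 153 171 173 173 171 170 166 153 114  77  70  90 152 175 191 211 216 218 217 218
196 177 197 192 165 151 143 160 175 174 174 172 170 173 162 152 112  77  70 111 176 209 216 215 214 215 217
198 166 165 162 153 146 174 191 194 178 172 173 173 173 173 168 157 110  78 113 197 213 212 218 214 219 218
200 169 146 144 150 180 198 199 198 194 179 173 173 174 176 171 176 168 142 186 215 215 218 212 218 218 219
202 156 137 164 193 198 201 198 198 197 193 175 174 171 176 171 194 215 211 216 216 217 215 220 220 218 220
204 151 174 195 203 203 199 202 199 201 199 187 174 172 184 191 214 220 216 213 215 218 219 220 220 220 218
```

View pics/c2.png

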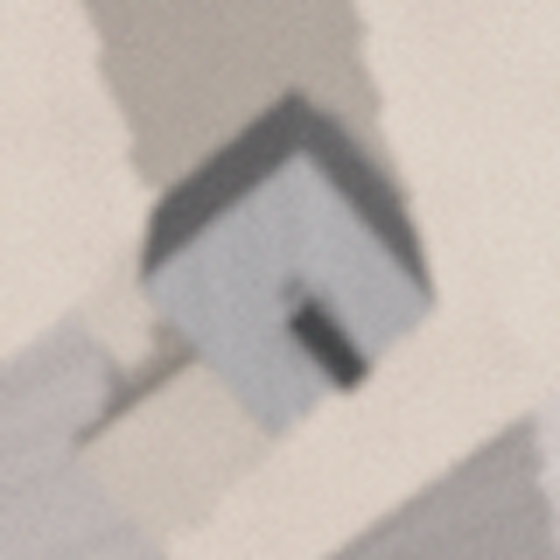

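```bash
python3 - <<'E'
from h import *
d=np.load('w1.npz');R,p=d['R'],d['p'];cal=bot.get_calibration('wrist')
k=[ray(cal,R,p,q,.112) for q in[(258.1,166.4),(276.9,187.6),(254.3,207.1),(236.1,184.7)]]
k=np.array(k)[:,:2];c=k.mean(0);print('head',c,np.linalg.norm(np.diff(np.vstack([k,k[:1]]),axis=0),axis=1))
e=[k[1]-k[0],k[2]-k[3]];print('x ang deg',[np.degrees(np.arctan2(v[1],v[0])) for v in e],[np.degrees(np.arctan2(v[1],v[0])) for v in(k[2]-k[1],k[3]-k[0])])
print('rib',ray(cal,R,p,(265.5,199),.115))
r=np.array([ray(cal,R,p,q,.076) for q in[(232,18),(337,163),(245,233),(137,103)]])[:,:2]
for i in range(4):
  v=r[(i+1)%4]-r[i];print(r[i],np.linalg.norm(v),np.degrees(np.arctan2(v[1],v[0])))
print('tool',R.round(3))
E
```

```text
head [0.61334869 0.21406711] [0.02407142 0.02559801 0.02504662 0.02398429]
x ang deg [np.float64(15.163486826979703), np.float64(11.490318997470347)] [np.float64(-73.23402650813188), np.float64(-75.33316733585602)]
rib [0.62555805 0.21662964 0.115     ]
[0.48545322 0.25412003] 0.15363817330810656 12.369449793081667
[0.63552494 0.28703156] 0.11129408713524028 -76.27147835597789
[0.66193745 0.17891702] 0.156265373664726 -168.9371540840993
[0.50857591 0.14893195] 0.10769954074729568 102.3977039964725
tool [[-0.899  0.438 -0.001]
 [ 0.438  0.899  0.   ]
 [ 0.001 -0.    -1.   ]]
```

```bash
python3 -m jog '0 0.0058 0 0;0 0 0.01 -10.1;0 0 0.02 -10.1;0 0 0.02 -10.1;0 0 0.01 -10.2;0 0 0 0;0 0 0 0'
python3 - <<'E'
from h import *
s,R,p=pose();im=bot.grab_frame('wrist');np.savez('w2.npz',R=R,p=p);cal=bot.get_calibration('wrist');cv2.imwrite('pics/w2.png',im)
print(p,R.round(3)[:,:2],s['joints'],bot.tip_extent);q=proj(cal,R,p,(.6133,.2141,.112));print(q)
x,y=int(q[0])-50,int(q[1])-50;print(x,y)
cv2.imwrite('pics/c3.png',cv2.resize(im[y:y+100,x:x+100],(600,600),interpolation=cv2.INTER_CUBIC))
E
```

```text
clock: 2.4
position: [0.6135, 0.2149, 0.1858]
tool_rot: [0.0, -0.125, 0.992, 0.0]
contact_force: [-0.0, -0.4, 0.3]
gripper_width: 0.055
grasp_force: 0.0
[0.61351418 0.21488401 0.18575305] [[-0.969 -0.249]
 [-0.249  0.969]
 [-0.001  0.   ]] [-0.30078436  0.5799544  -0.18698598  1.82542819  0.14988412  0.74919752
  1.25416426] 0.014
[248.07084336 210.71073866]
198 160
```

View pics/c3.png

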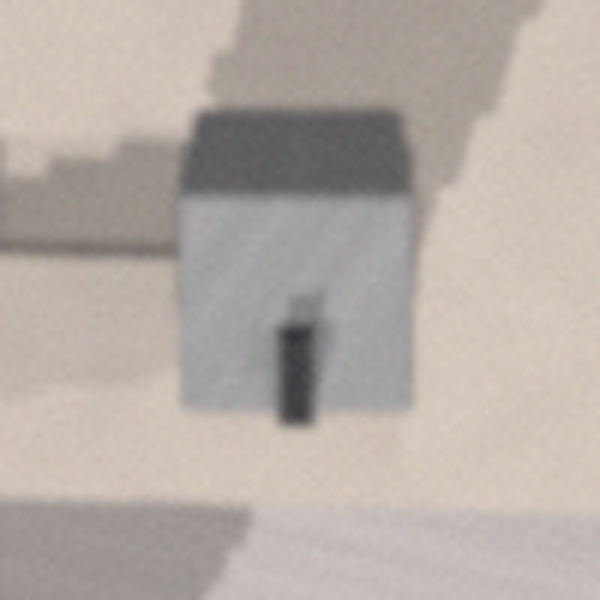

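The head is square on to the tool with its rib toward image bottom (+x of the mandrel), centred at px (247.5,210.4), within 1 px of the prediction. I'll descend and grip.

```bash
python3 -m jog '0 -0.001 0.03 0;0 0 0.03 0;0 0 0.02 0;0 0 0.009 0;0 0 0 0;0 0 0 0'; python3 -m jog '0 0 0 0;0 0 0 0;0 0 0 0;0 0 0 0;0 0 0 0' 0.015 60
```

```text
clock: 3.2
position: [0.6143, 0.2133, 0.0972]
tool_rot: [0.001, -0.127, 0.992, 0.0]
contact_force: [-0.0, 0.0, -0.7]
gripper_width: 0.0551
grasp_force: 0.0
clock: 3.82
position: [0.6141, 0.2131, 0.0971]
tool_rot: [0.001, -0.127, 0.992, 0.0]
contact_force: [-1.4, 0.3, 6.3]
gripper_width: 0.0249
grasp_force: 58.9
```

```bash
python3 -m jog '0 0 -0.0025 0;0 0 0 0;0.0003 -0.008 0 0;0.0003 -0.008 0 0;0 0 0 0'
```

```text
clock: 4.45
position: [0.6174, 0.1958, 0.0987]
tool_rot: [-0.0, -0.126, 0.992, -0.0]
contact_force: [0.5, -0.4, -3.2]
gripper_width: 0.0251
grasp_force: 59.0
```

```bash
python3 -m jog '0.0003 -0.01 0 0;0.0003 -0.01 0 0;0.0004 -0.01 0 0;0 0 0 0'; python3 -m jog '0.0003 -0.01 0 0;0.0003 -0.01 0 0;0.0004 -0.01 0 0;0.0003 -0.01 0 0;0 0 0 0;0 0 0 0'
```

```text
clock: 4.95
position: [0.6241, 0.1665, 0.0988]
tool_rot: [0.0, -0.126, 0.992, -0.0]
contact_force: [0.7, 0.3, -2.7]
gripper_width: 0.025
grasp_force: 59.1
clock: 5.7
position: [0.6325, 0.1294, 0.0988]
tool_rot: [-0.0, -0.127, 0.992, 0.0]
contact_force: [0.0, 0.4, -1.9]
gripper_width: 0.025
grasp_force: 59.1
```

```bash
python3 -m jog '0 0 -0.04 0;0 0 -0.04 0;0 0 -0.04 0;0 0 -0.04 0;0 0 0 0'; python3 -m jog '0.021 -0.039 0 0;0.021 -0.039 0 0;0.021 -0.039 0 0;0.021 -0.039 0 0;0.021 -0.039 0 0;0.021 -0.039 0 0;0 0 0 0;0 0 0 0'
python3 - <<'E'
from h import *
s,R,p=pose();im=bot.grab_frame('wrist');np.savez('w3.npz',R=R,p=p);cal=bot.get_calibration('wrist');cv2.imwrite('pics/w3.png',im)
print(p,R.round(3)[:,:2],s['joints'].round(3));q=proj(cal,R,p,(.509,-.1292,.12));print(q)
E
```

```text
clock: 6.32
position: [0.6338, 0.1303, 0.2623]
tool_rot: [0.003, -0.127, 0.992, 0.001]
contact_force: [0.1, -0.4, -2.6]
gripper_width: 0.0253
grasp_force: 59.7
clock: 7.32
position: [0.5691, -0.1284, 0.258]
tool_rot: [-0.0, -0.127, 0.992, 0.0]
contact_force: [-0.7, 0.2, -3.5]
gripper_width: 0.0255
grasp_force: 59.6
[ 0.56911806 -0.12838214  0.25799528] [[-0.968 -0.252]
 [-0.252  0.968]
 [ 0.001  0.001]] [ 0.277  0.423 -0.213  1.907  0.117  0.825  1.828]
[267.22675354 113.34339089]
```

View pics/w3.png

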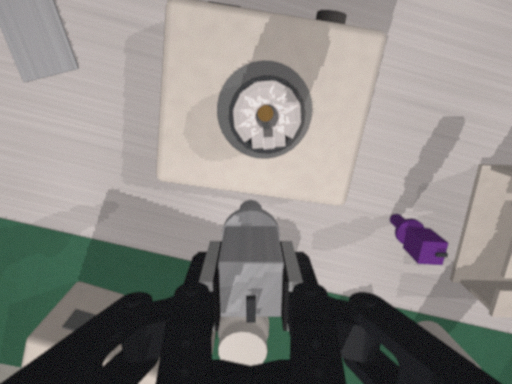

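The hub face shows at about (266,115) with the dark keyway below the bore at (267,131). I'll crop it for precision.

```bash
python3 - <<'E'
from h import *
im=cv2.imread('pics/w3.png');cv2.imwrite('pics/c4.png',cv2.resize(im[70:160,220:310],(720,720)[:2],interpolation=cv2.INTER_CUBIC)[:600])
E
```

```text
(no output)
```

View pics/c4.png

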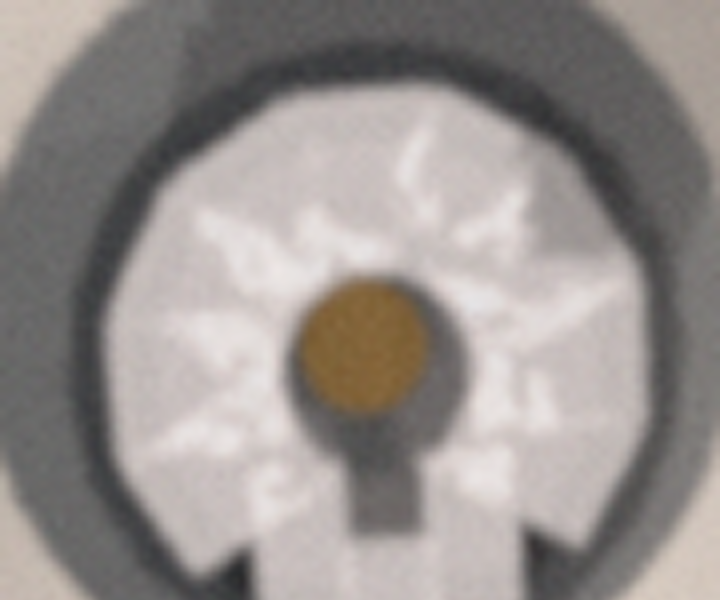

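```bash
python3 - <<'E'
from h import *
d=np.load('w3.npz');R,p=d['R'],d['p'];cal=bot.get_calibration('wrist')
im=cv2.imread('pics/w3.png')[70:160,220:310];b=cv2.resize(im,(720,720),interpolation=cv2.INTER_CUBIC)
m=((b[:,:,0]<150)).astype(np.uint8)
cs,_=cv2.findContours(m,cv2.RETR_LIST,cv2.CHAIN_APPROX_NONE)
for c in cs:
    if 8000<cv2.contourArea(c)<60000:
        P=c[:,0,:].astype(float); print(cv2.contourArea(c),cv2.boundingRect(c))
        W=np.array([ray(cal,R,p,((q[0]+.5)/8-.5+220,(q[1]+.5)/8-.5+70),.12)[:2] for q in P])
        s=P[:,1]<440; A=np.c_[2*W[s],np.ones(s.sum())]; o=np.linalg.lstsq(A,(W[s]**2).sum(1),rcond=None)[0]
        c0=o[:2]; r=W-c0; print('bore',c0,'r',np.sqrt(o[2]+c0@c0))
        n=np.hypot(*r.T); k=(n>.0115)&(n<.0155); print('keyway max',n.max(),'angle',np.degrees(np.arctan2(r[k].mean(0)[1],r[k].mean(0)[0])))
        a=np.degrees(np.arctan2(R[1,0],R[0,0])); print('mandrel x angle',a+180)
        t=r[k]; u=r[k].mean(0)/np.linalg.norm(r[k].mean(0)); v=t@np.array([-u[1],u[0]]); print('width',v[v>0].mean()-v[v<0].mean())
        for sg in(1,-1):
            l=t[sg*v>.002]; L=cv2.fitLine(l.astype(np.float32),cv2.DIST_HUBER,0,1e-5,1e-5).ravel(); print('side deg',np.degrees(np.arctan(L[1]/L[0])))
        dlt=np.r_[c0-p[:2],0]; print('tool shift',R.T@dlt,'z tcp',p[2])
E
```

```text
33546.0 (284, 274, 184, 265)
bore [ 0.51097997 -0.12918727] r 0.009185170212291247
keyway max 0.016794718223289852 angle 19.074372877949667
mandrel x angle 14.575458196768807
width 0.007628332120867282
side deg 15.772344
side deg 20.046635
tool shift [5.64696275e-02 1.38514586e-02 6.06027169e-05] z tcp 0.2579952836726669
```

```bash
python3 - <<'E'
from h import *
d=np.load('w2.npz');R,p=d['R'],d['p'];cal=bot.get_calibration('wrist')
q=np.mean([ray(cal,R,p,c,.112) for c in[(228.3,192.5),(266.7,192.5),(266.7,228.3),(228.3,228.3)]],0)
print(q,'offset at grip, tool:',R.T@(q-np.array([.6141,.2131,.112])))
a=np.radians(18.5+180);print('x',np.cos(a),np.sin(a))
E
```

```text
[0.61340486 0.21373687 0.112     ] offset at grip, tool: [ 5.15035932e-04  7.89662021e-04 -7.38610040e-08]
x -0.9483236552061994 -0.3173046564050919
```

```bash
python3 -m jog '0.028 0.007 0 0;0.028 0.0069 0 0;0 0 0.02 -4;0 0 0.02 0;0 0 0.01 0;0 0 0 0;0 0 0 0;0 0 0 0'
python3 - <<'E'
from h import *
s,R,p=pose();x=R[:,0];m=p+.0005*x;print(p,m,'yaw',np.degrees(np.arctan2(-x[1],-x[0])),'shift',R.T@(np.array([.51098,-.12919,p[2]])-m),s['joints'].round(3),'tilt',R[:,2])
E
```

```text
clock: 8.38
position: [0.512, -0.1297, 0.2094]
tool_rot: [0.0, -0.161, 0.987, -0.0]
contact_force: [0.6, 0.1, -2.7]
gripper_width: 0.0252
grasp_force: 59.7
[ 0.51204261 -0.12966227  0.20938144] [ 0.51156862 -0.12982145  0.209381  ] yaw 18.56377189037592 shift [ 3.56964270e-04  7.85991721e-04 -1.17025385e-06] [ 0.304  0.421 -0.223  2.076  0.149  0.658  1.877] tilt [ 1.00181681e-03 -2.23849383e-04 -9.99999473e-01]
```

```bash
python3 -m jog '0.0003 0.0008 0.01 0;0 0 0.009 0;0 0 0 0;0 0 0 0'; python3 -m jog '0 0 0.006 0;0 0 0.005 0;0 0 0.003 0;0 0 0 0;0 0 0 0'
```

```text
clock: 8.88
position: [0.5111, -0.129, 0.1896]
tool_rot: [-0.0, -0.161, 0.987, 0.0]
contact_force: [0.3, -1.7, -3.6]
gripper_width: 0.0251
grasp_force: 59.7
clock: 9.5
position: [0.5112, -0.129, 0.1758]
tool_rot: [-0.0, -0.161, 0.987, -0.0]
contact_force: [-0.3, -0.5, -2.0]
gripper_width: 0.0251
grasp_force: 59.7
```

```bash
python3 -m jog '0 0 0.005 0;0 0 0.004 0;0 0 0 0;0 0 0.003 0;0 0 0.002 0;0 0 0 0;0 0 0 0' - 90; python3 -m jog '0 0 0.002 0;0 0 0.001 0;0 0 0 0;0 0 0 0'
```

```text
clock: 10.38
position: [0.5113, -0.1291, 0.1621]
tool_rot: [0.0, -0.161, 0.987, -0.0]
contact_force: [-1.7, 0.9, 5.8]
gripper_width: 0.0247
grasp_force: 92.9
clock: 10.88
position: [0.5114, -0.1291, 0.1592]
tool_rot: [0.0, -0.161, 0.987, -0.0]
contact_force: [-1.9, -0.2, 7.9]
gripper_width: 0.0245
grasp_force: 93.6
```

```bash
python3 -m jog '0 0 0.001 0;0 0 0 0;0 0 0 0;0 0 0 0'; python3 -m jog '0 0 0.001 0;0 0 0 0;0 0 0 0;0 0 0 0'
```

```text
clock: 11.38
position: [0.5114, -0.1291, 0.1591]
tool_rot: [0.001, -0.161, 0.987, -0.0]
contact_force: [-4.3, 0.7, 20.4]
gripper_width: 0.0247
grasp_force: 95.3
clock: 11.88
position: [0.5115, -0.1291, 0.159]
tool_rot: [0.001, -0.161, 0.987, -0.001]
contact_force: [-7.3, 0.7, 33.0]
gripper_width: 0.0246
grasp_force: 97.1
```

The force jumped at TCP z 0.159, the predicted home height, so the flange is seated. I'll ease off slightly and take one check picture.

```bash
python3 -m jog '0 0 -0.0006 0;0 0 0 0;0 0 0 0;0 0 0 0'
python3 - <<'E'
from h import *
s,R,p=pose();print(R[:,2],s['joint_vel'].round(4));w=bot.grab_frame('side')[130:220,250:370];v=bot.grab_frame('wrist')
cv2.imwrite('pics/end.png',np.hstack([cv2.resize(w,(400,300),interpolation=cv2.INTER_CUBIC),cv2.resize(v,(400,300))]))
E
```

```text
clock: 12.38
position: [0.5114, -0.1291, 0.1591]
tool_rot: [0.001, -0.161, 0.987, -0.0]
contact_force: [-4.0, 1.0, 24.7]
gripper_width: 0.0249
grasp_force: 95.3
[ 1.53030296e-03 -7.58516823e-04 -9.99998541e-01] [ 0.0002  0.0006 -0.0007  0.0015  0.0011  0.0011  0.0002]
```

View pics/end.png

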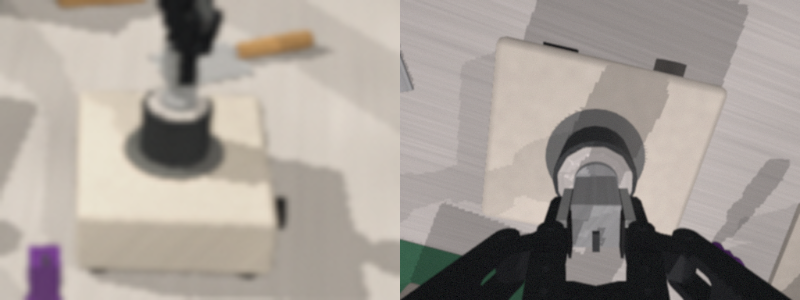

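The side crop (hub at about (175,115)) and the wrist view (head at about (597,215)) show the mandrel gripped, upright, with its flange down on the hub face.

```bash
python3 -c "
from cell import bot
print(bot.job_done())"
```

```text
the job is handed in; nothing more can be done
None
```

I slid the square-headed mandrel out of the rack, keyed it into the hub and handed the job in at about 12.5 s, still gripped at about 95 N and pushed fully home at about 25 N; the hand-in returned no verdict.

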